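Index the vial turret and take the reading

TASK

The analyser's little vial turret moves on one station for every click of its thumb lever. Click the lever down one notch at a time, gently (under 20 N) and letting it spring right back up between clicks, until the tall vial stands at the reading head, without overshooting it; then, and only then, press the round read key fully down and let go. Work only the lever and the key: do not touch the turret or its vials, and leave everything else where it is.

Things in the scene. Friction and masses are not known exactly. Their poses are not given: they have to be found in the camera images.
- analyser: White flat bench instrument, 220 x 320 x 50 mm (x, y, z), fixed to the bench. Origin: centre of its underside on the bench; its x axis points away from its front, y to its left, z up. The turret is on its right half (-y), the lever and the read key are on its left half.
- turret: Aluminium disc, 152 mm across, on a vertical axis, with 10 stations (36 deg apart, 55 mm from the axis), each a cage of four 24 mm steel posts holding one vial. Origin on the axis at the disc's underside, 52 mm above the bench; vials stand 6 mm higher. Each click of the lever turns it exactly 36 deg counter-clockwise seen from above, and it holds itself there. Do not touch.
- read_station (a point): Fixed point of the analyser: where a vial's underside is centred when it stands at the reading head (grey upright block 50 x 18 x 45 mm just beyond the disc's rim, pointer on top). 55 mm from the turret axis in the analyser's +y direction; axes as the analyser's.
- tall_vial: The vial to be read: brown glass, 22 mm across, 62 mm tall with its black cap (the other vials on the turret look the same but are only 40 mm tall). Origin: centre of its underside. It starts 2, 3 or 4 clicks short of the reading station.
- lever: Thumb lever: 12 mm steel rod on a level hinge between two aluminium cheeks (tops 105 mm above the bench), reaching 92 mm from the hinge towards the analyser's front. Origin: on the hinge, 95 mm above the bench. The pad is pressed straight down, a spring lifts it back. Each full press is one click; it must come up to within 1 mm of rest to take the next notch, and cannot click twice in one press.
- lever_pad (a point): Middle of the top of the lever's black rubber pad (34 x 32 mm), 75 mm from the hinge, at rest 103 mm above the bench; moves with the lever. After about 2 mm free travel it takes about 6 N, easing to about 2 N; roughly 15 mm down the turret clicks on (within 0.3 s) and at once a firm stop is met (force rises within 2 mm past 20 N). Pressed less far it falls back without a click.
- read_key (a joint): Travel of the read key in m: 0 released, 0.006 fully down. Spring, 5 N when fully down, then a hard stop.
- read_key_top (a point): Centre of the top face of the read key: round grey push button, 26 mm across, in a black collar 42 mm across, behind the lever (143 mm further from the front than the pad); its top is 72 mm above the bench.
- vial_a: Short vial on the turret: brown glass, 22 mm across, 40 mm tall with its black cap. Origin: centre of its underside. Not to be touched.
- vial_b: Short vial on the turret: brown glass, 22 mm across, 40 mm tall with its black cap. Origin: centre of its underside. Not to be touched.
- vial_c: Short vial on the turret: brown glass, 22 mm across, 40 mm tall with its black cap. Origin: centre of its underside. Not to be touched.
- vial_d: Short vial on the turret: brown glass, 22 mm across, 40 mm tall with its black cap. Origin: centre of its underside. Not to be touched.
- vial_e: Short vial on the turret: brown glass, 22 mm across, 40 mm tall with its black cap. Origin: centre of its underside. Not to be touched.
- tube_rack: Bystander: clear rack 70 x 120 mm with three capped tubes, 92 mm tall, behind the analyser.
- beaker: Bystander: clear beaker, 72 mm across, 70 mm tall, left of the analyser.
- tweezers: Bystander: steel tweezers, 120 mm long, 5 mm high, on the bench right of the analyser.
- pipette: Bystander: white pipette 245 mm long, lying on the bench on the left.
- reagent_bottle: Bystander: brown bottle, 64 mm across, 150 mm tall, on the left.
- powder_jar: Bystander: white jar, 60 mm across, 75 mm tall, on the right at the back.
- tip_box: Bystander: blue box 85 x 120 x 60 mm, on the right.
Not all that is in view belongs to the job. Leave any green or pink look-alike of the tall_vial alone.

How it is judged (in metres and radians):
On the way, in this order (a step that is already met when the one before it is completed fails the run):
1. the tall vial stands at the reading head, brought there by the lever (horizontal distance between tall_vial and read_station below 0.006 m), for 0.5 s.
2. the read key is pressed fully down (value of joint read_key above 0.0045 m), for 0.05 s.
At the end, for the whole second after the job is handed in: The tall vial stands upright and at rest in its cage within 6 mm of the reading station, the read key has been pressed and is up again, the lever is back up (within 3 mm) (horizontal distance between tall_vial and read_station below 0.006 m and angle between tall_vial's own z axis and vertical below 0.12 rad and angular speed of turret below 0.1 rad/s and value of joint read_key below 0.0015 m and linear speed of tall_vial below 0.02 m/s and z of lever_pad in the frame of analyser above 0.1 m); the robot touches nothing.
It fails at once if the lever is pressed with more than 20 N (contact force between any of the fingers, the arm and lever above 20 N).
It fails at once if the turret or a vial is touched by the robot (contact force between any of the arm, the fingers and turret above 0.2 N or contact force between any of the arm, the fingers and tall_vial above 0.2 N or contact force between any of the arm, the fingers and vial_a above 0.2 N or contact force between any of the arm, the fingers and vial_b above 0.2 N or contact force between any of the arm, the fingers and vial_c above 0.2 N or contact force between any of the arm, the fingers and vial_d above 0.2 N or contact force between any of the arm, the fingers and vial_e above 0.2 N).
It fails at once if the tall vial goes past the reading station by more than 12 mm (x of tall_vial in the frame of read_station below -0.012 m).
It fails at once if the read key is pressed (3 mm) while the tall vial is not at the station (8 mm) (value of joint read_key above 0.003 m and horizontal distance between tall_vial and read_station above 0.008 m).
It fails at once if a bystander is moved more than 20 mm (distance of any of tube_rack, beaker, tweezers, pipette, reagent_bottle, powder_jar, tip_box from where it was at the start of the episode above 0.02 m).
It also fails if it takes over 64 s, if anything falls off the work surface, if the arm or the gripper's body presses on something with over 40 N, if the wrist force passes 120 N, or if a joint passes its speed limit or range.

ROBOT

A 7-joint arm with a two-finger parallel gripper is mounted at the origin on the work surface. World frame = base frame: x ahead of the robot, y to its left, z up, the work surface at z = 0. Lengths are in mm, angles in rad, forces in N, time in s.
With the tool pointing down it reaches from about 350 to 775 mm from the base axis. Payload 3.1 kg.
Tool frame: the origin (TCP) lies between the finger pads; the fingertips stand 17 mm ahead of it and the grasp point (between the pads) lies 2 mm behind it; z points along the fingers, y is the line along which they close (so a half turn about z gives the same grasp; the last joint's range is limited). The gripper opens to 85 mm and grips with 20 to 120 N. Pads are 22 mm wide; open, the fingers measure 114 mm over their backs; the gripper's body (76 mm by 85 mm) begins 54 mm behind the grasp point. The pads swing forward as they close: fully open they stand 13 mm farther back than shut.
Start: joints at [-1.182, 0.311, 0.014, 1.512, -0.004, 1.319, -0.027], TCP at [229.654, 499.776, 248.304] pointing down, gripper open.
Joint ranges: [-2.7, 2.7], [-0.3, 1.91], [-1.27, 1.3], [0.12, 2.57], [-1.44, 4.58], [0.2, 2.03], [-3.05, 3.05]. Speed limits (rad/s): [2.79, 2.79, 3.14, 3.14, 3.14, 3.14, 3.14].

INTERFACE

Orientations are given as a unit quaternion [w, x, y, z].
In Python, from rig import arm gives the robot as it stands.
- The arm moves only by the tool arm_command, never from a script. Its argument "steps" is a list that holds one entry, the list of rows, each a list of 6 numbers: the shift along the tool's x, y, z in mm, then the turn, a rotation vector about the tool's x, y, z in degrees. A call has 1 to 20 rows; each row shifts and turns the commanded pose from where the row before left it, along the tool's axes as they then stand; what a row does not reach is not made up. A row lasts 1/12 s, in which the tool goes at most 41.7 mm and 7.16 degrees, less where a joint would pass 70% of its speed; a pose out of reach is approached as far as the arm can. A call with a gripper value outside its range is refused whole. "grip" is the finger opening in mm, from 0 to 85.4, set as the call begins (left out, the last holds). The fingers move at their own pace and stop on an object; "grip_force" is the grip in N (left out, the last holds). Time passes only in rows, so rows that do not move let the fingers close. It gives the time, the measured TCP pose, the force, the opening and the grip force at its end, in the units of the state.
- arm.read_state(): the state, without advancing time (a new reading comes with each control period).
- arm.read_camera(name): name is "side" or "top"; returns a dict with "image" (480x640x3 uint8, blue, green, red), "depth" (480x640 float32, mm along the optical axis (not along the pixel's ray), 0 where there is no reading), "intrinsics" (3x3 intrinsics, pixels), "cam_to_world" (4x4, takes a point from camera to world coordinates). Camera axes: x right, y down, z forward; pixel columns grow to the right and rows downward; lengths in mm; the calibration is good to about 2 mm. A picture is of the moment at which its call begins.
- arm.hand_in(): hands the job in; it is judged then, once.
The state is a dict: "t": time; "qpos": joint angles; "dq": joint speeds; "joint_efforts": joint torques, N m; "tcp_pos": TCP position; "orientation": TCP orientation; "force": force on the tool from outside, world axes, zero at the start; "moment": the same for the moment, N m; "gripper_width": opening from 0.0 (shut) to 1.0 (fully open); "grip_force": force on a finger pad.
Only numpy, scipy, OpenCV 4.12 (cv2) and the standard library are available. Lean on these libraries where they do the work, as an engineer would, in place of code of your own. Each camera call takes 0.05 s, during which the arm holds its last target. There are 200 camera calls.

## Working session

There is one attempt and no reset: what is moved stays moved. The work goes in short steps, Python scripts to look and compute and a tool call to move; the robot and the scene stay as the last step left them, time stands still between calls to the robot, and variables do not carry over. Pictures are saved under pics/ and viewed, at most 10 in all, crops included, and the job is handed in when it is done.

Besides the shell and the picture viewer there is one more tool, called after "Request:" as name(argument=value, ...), one argument or row to a line, values as JSON. arm_command: Moves the arm, as the interface text tells. Its arguments: {"type":"object","properties":{"steps":{"type":"array","items":{"type":"array","items":{"type":"array","items":{"type":"number"}}}},"grip":{"type":"number"},"grip_force":{"type":"number"}},"required":["steps"]}

```bash
mkdir -p pics; cat > h.py <<'E'
import numpy as np, cv2
from rig import arm
def pts(c):
    K=np.array(c["intrinsics"]);T=np.array(c["cam_to_world"]);d=c["depth"]
    v,u=np.mgrid[:480,:640]
    p=np.stack([(u-K[0,2])/K[0,0]*d,(v-K[1,2])/K[1,1]*d,d,np.ones_like(d)],-1)@T.T
    p=p[...,:3];p[d==0]=np.nan;return p
E
python3 - <<'E'
from h import *
for n in ("top","side"):
    c=arm.read_camera(n);cv2.imwrite(f"pics/{n}0.png",c["image"]);np.savez(f"{n}0.npz",**c)
    print(np.round(c["cam_to_world"],3).tolist())
s=arm.read_state();print(s)
E
```

```text
[[0.003, -0.99, 0.142, 410.884], [-1.0, -0.001, 0.015, -55.517], [-0.015, -0.142, -0.99, 1385.678], [0.0, 0.0, 0.0, 1.0]]
[[0.734, -0.383, 0.56, -40.77], [-0.679, -0.416, 0.605, -750.741], [0.001, -0.825, -0.566, 732.067], [0.0, 0.0, 0.0, 1.0]]
{'t': 0.1, 'qpos': array([-1.18171431,  0.31165837,  0.01401206,  1.51285947, -0.00440444,
        1.31920592, -0.02717997]), 'dq': array([ 0.00026055,  0.00017614, -0.00093809, -0.00152345, -0.0008287 ,
        0.00077756,  0.00027978]), 'joint_efforts': array([ 7.92225510e-04, -3.80857337e+01,  1.46702947e-01, -2.31243056e+01,
        1.23461112e-02,  8.11430218e-03,  5.19229289e-06]), 'tcp_pos': array([229.41175262, 499.20745974, 247.33779005]), 'orientation': array([-1.80195697e-04,  2.13691476e-01,  9.76900635e-01, -1.03458234e-03]), 'force': array([ 0.14275338, -0.58735418, -0.04245101]), 'moment': array([0.03112008, 0.01603304, 0.02511608]), 'grip_force': 0.0, 'gripper_width': 0.9980396700759314}
```

View pics/top0.png

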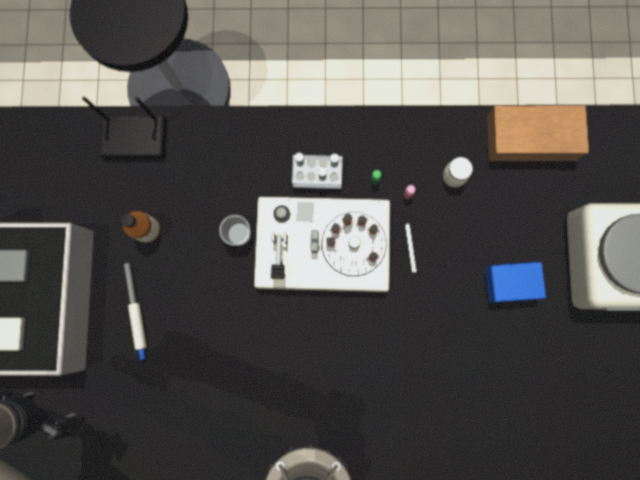

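View pics/side0.png

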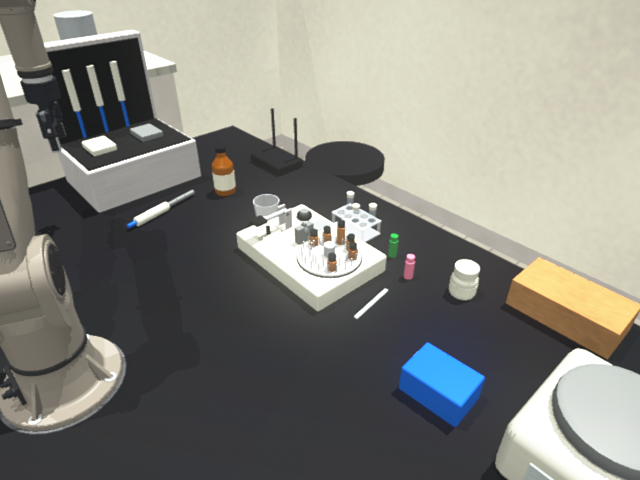

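```bash
cat >> h.py <<'E'
def cen(p,box,m,zlo,zhi):
    x0,x1,y0,y1=box;q=p[y0:y1,x0:x1][m[y0:y1,x0:x1]];q=q[(q[:,2]>zlo)&(q[:,2]<zhi)]
    return np.round(np.r_[q.mean(0),np.median(q,0),len(q)],1) if len(q) else None
E
python3 - <<'E'
from h import *
c=dict(np.load("top0.npz"));p=pts(c);im=c["image"];hsv=cv2.cvtColor(im,cv2.COLOR_BGR2HSV)
A=np.ones((480,640),bool)
# analyser top face
m=((p[...,2]>40)&(p[...,2]<60)&(im.min(2)>120));m[:, :240]=0;m[:,400:]=0;m[:190]=0;m[300:]=0
q=p[m][:,:2].astype(np.float32);r=cv2.minAreaRect(q);print("an",r,cv2.boxPoints(r).tolist(),np.median(p[m][:,2]))
dark=im.max(2)<70
print("pad",cen(p,(268,290,258,285),dark,85,120))
print("key",cen(p,(274,289,205,220),A,66,80),im[212,281])
# vials: 
z=p[...,2]
for name,lo,hi in(("caps",85,140),):
    mm=((z>lo)&(z<hi)).astype(np.uint8);mm[:, :322]=0;mm[:,392:]=0;mm[:195]=0;mm[:300]&=1;mm[295:]=0
    n,l,s,ce=cv2.connectedComponentsWithStats(mm)
    for i in range(1,n):
        q=p[l==i];print(ce[i].round(),s[i,4],q.mean(0).round(1),q[:,2].max().round(1))
c2=dict(np.load("side0.npz"))
a=cv2.resize(im[190:300,250:400],None,fx=5,fy=5,interpolation=cv2.INTER_CUBIC)[:600]
b=cv2.resize(c2["image"][180:310,225:395],None,fx=4.5,fy=4.5,interpolation=cv2.INTER_CUBIC)
cv2.imwrite("pics/a.png",a);cv2.imwrite("pics/b.png",b)
E
```

```text
an ((584.4322509765625, -13.635879516601562), (356.39129638671875, 220.1446990966797), 88.50772857666016) [[469.7566223144531, -188.90457153320312], [689.8267211914062, -194.63760375976562], [699.10791015625, 161.6328125], [479.03778076171875, 167.3658447265625]] 51.333055215911145
pad [510.6  69.1 103.6 509.7  68.2 103.7 130. ]
key [653.3  66.   71.7 652.7  65.8  71.6  98. ] [176 185 184]
[347. 219.] 84 [631.3 -90.5 113.3] 126.6
[362. 220.] 61 [ 632.1 -124.4   96.5] 103.1
[335. 227.] 58 [613.7 -63.1  97.7] 103.4
[373. 228.] 63 [ 611.5 -151.1   96.5] 104.0
[330. 241.] 62 [581.9 -51.5  97.3] 106.0
[354. 242.] 97 [ 581.5 -106.2   88.4] 92.5
[373. 256.] 59 [ 547.3 -149.6   97.1] 105.0
```

View pics/a.png

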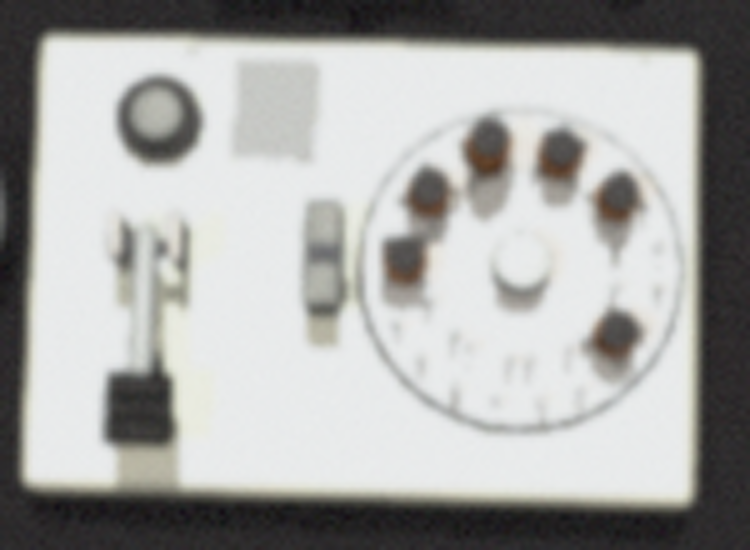

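View pics/b.png

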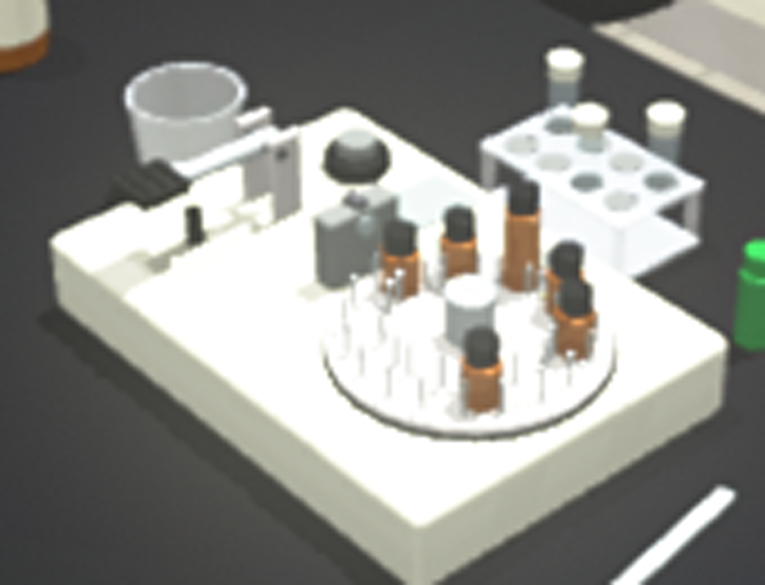

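The tall vial (top-view crop at about (490,140), top height about 120 mm) is 72° from the reading block, which is 2 clicks. Both views show a short vial at the station now. The pad is near (510,69) and the key near (653,66).

Request:
arm_command(
  steps=[
    [[0, 0, 0, 0, 0, -6.17], [0, 0, 0, 0, 0, -6.17], [0, 0, 0, 0, 0, -6.17], [0, 0, 0, 0, 0, -6.17], [-18.7, -28.7, 3, 0, 0, 0], [-18.7, -28.7, 3, 0, 0, 0], [-18.7, -28.7, 3, 0, 0, 0], [-18.7, -28.7, 3, 0, 0, 0], [-18.7, -28.7, 3, 0, 0, 0], [-18.7, -28.7, 3, 0, 0, 0], [-18.7, -28.7, 3, 0, 0, 0], [-18.7, -28.7, 3, 0, 0, 0], [-18.7, -28.7, 3, 0, 0, 0], [-18.7, -28.7, 3, 0, 0, 0], [-18.7, -28.7, 3, 0, 0, 0], [-18.7, -28.7, 3, 0, 0, 0], [-18.7, -28.7, 3, 0, 0, 0], [-18.7, -28.7, 3, 0, 0, 0], [-18.7, -28.7, 3, 0, 0, 0], [0, 0, 0, 0, 0, 0]],
  ],
  grip=0,
  grip_force=20,
)

```text
t: 1.77
tcp_pos: [512.8, 59.9, 202.6]
orientation: [0.001, 0.006, 1.0, -0.003]
force: [-0.2, -1.9, 0.6]
gripper_width: -0.0
grip_force: 0.0
```

Request:
arm_command(
  steps=[
    [[0, 0, 10, 0, 0, 0], [0, 0, 15, 0, 0, 0], [0, 0, 15, 0, 0, 0], [0, 0, 10, 0, 0, 0], [0, 0, 8, 0, 0, 0], [0, 0, 4, 0, 0, 0], [0, 0, 0, 0, 0, 0], [0, 0, 0, 0, 0, 0], [0, 0, 0, 0, 0, 0]],
  ],
)

```text
t: 2.52
tcp_pos: [510.8, 69.5, 142.0]
orientation: [0.001, -0.0, 1.0, 0.0]
force: [-0.0, -0.2, 0.2]
gripper_width: 0.005
grip_force: 0.0
```

Request:
arm_command(
  steps=[
    [[0, 0, 6, 0, 0, 0], [0, 0, 6, 0, 0, 0], [0, 0, 5, 0, 0, 0], [0, 0, 0, 0, 0, 0], [0, 0, 0, 0, 0, 0], [0, 0, 0, 0, 0, 0]],
  ],
)

```text
t: 3.02
tcp_pos: [510.2, 69.2, 124.2]
orientation: [-0.0, -0.0, 1.0, -0.0]
force: [0.5, 0.1, 0.9]
gripper_width: 0.003
grip_force: 0.0
```

```bash
python3 - <<'E'
from h import *
c=arm.read_camera("side");cv2.imwrite("pics/c.png",cv2.resize(c["image"][130:310,215:395],None,fx=3.3,fy=3.3,interpolation=cv2.INTER_CUBIC))
print(arm.read_state()["force"],arm.read_state()["tcp_pos"])
E
```

```text
[-0.44297898  0.59199826  0.5422227 ] [510.34282785  69.24798824 124.41990915]
```

View pics/c.png

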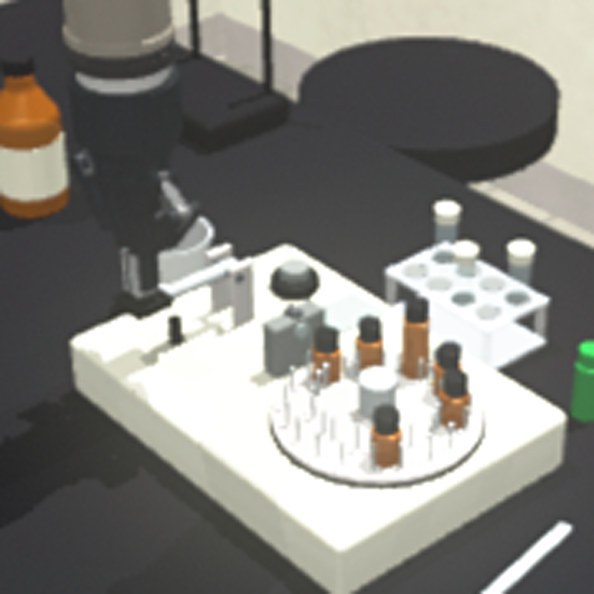

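The closed fingertips are right over the pad (crop about (145,295)), and the turret is unchanged. I'll press down gradually.

Request:
arm_command(
  steps=[
    [[0, 0, 2, 0, 0, 0], [0, 0, 2, 0, 0, 0], [0, 0, 2, 0, 0, 0], [0, 0, 2, 0, 0, 0], [0, 0, 2, 0, 0, 0], [0, 0, 2, 0, 0, 0], [0, 0, 0, 0, 0, 0], [0, 0, 0, 0, 0, 0], [0, 0, 0, 0, 0, 0]],
  ],
)

```text
t: 3.82
tcp_pos: [510.1, 69.3, 112.6]
orientation: [-0.0, -0.0, 1.0, 0.0]
force: [-1.1, 0.2, 4.4]
gripper_width: 0.0
grip_force: 2.4
```

Request:
arm_command(
  steps=[
    [[0, 0, 1, 0, 0, 0], [0, 0, 1, 0, 0, 0], [0, 0, 1, 0, 0, 0], [0, 0, 1, 0, 0, 0], [0, 0, 1, 0, 0, 0], [0, 0, 1, 0, 0, 0], [0, 0, 0, 0, 0, 0], [0, 0, 0, 0, 0, 0]],
  ],
)

```text
t: 4.48
tcp_pos: [510.3, 69.3, 106.1]
orientation: [0.0, -0.0, 1.0, -0.0]
force: [0.6, 1.4, 1.4]
gripper_width: -0.001
grip_force: 1.1
```

Request:
arm_command(
  steps=[
    [[0, 0, 0.5, 0, 0, 0], [0, 0, 0, 0, 0, 0], [0, 0, 0, 0, 0, 0]],
  ],
)

```text
t: 4.73
tcp_pos: [510.3, 69.3, 105.8]
orientation: [0.0, -0.0, 1.0, 0.0]
force: [0.3, 0.8, 2.3]
gripper_width: 0.006
grip_force: 1.1
```

Request:
arm_command(
  steps=[
    [[0, 0, 0.5, 0, 0, 0], [0, 0, 0, 0, 0, 0], [0, 0, 0, 0, 0, 0]],
  ],
)

```text
t: 4.98
tcp_pos: [510.3, 69.3, 105.5]
orientation: [0.0, 0.0, 1.0, 0.0]
force: [-0.2, -0.4, 3.6]
gripper_width: 0.0
grip_force: 1.7
```

```bash
cat > v.py <<'E'
from h import *
for k in range(2):
    p=pts(arm.read_camera("top"));z=p[...,2]
    m=(z>112)&(z<135);m[:, :322]=0;m[:,392:]=0;m[:195]=0;m[295:]=0
    print("tall",p[m].mean(0).round(1),m.sum())
m=(abs(z-103)<25);m[:,:262]=0;m[:,295:]=0;m[:250]=0;m[290:]=0
s=arm.read_state();print(s["force"].round(1),s["tcp_pos"].round(1),s["t"])
E
python3 v.py
```

```text
tall [612.3 -62.1 120.7] 56
tall [615.9 -63.3 120.6] 59
[-0.2 -0.4  3.1] [510.3  69.3 105.5] 5.0833
```

The turret has clicked once, since the tall vial is now 36° from the station. Next I release fully.

Request:
arm_command(
  steps=[
    [[0, 0, -3, 0, 0, 0], [0, 0, -4, 0, 0, 0], [0, 0, -4, 0, 0, 0], [0, 0, -4, 0, 0, 0], [0, 0, -4, 0, 0, 0], [0, 0, -4, 0, 0, 0], [0, 0, 0, 0, 0, 0], [0, 0, 0, 0, 0, 0], [0, 0, 0, 0, 0, 0], [0, 0, 0, 0, 0, 0]],
  ],
)

```text
t: 5.92
tcp_pos: [509.9, 69.2, 128.0]
orientation: [-0.0, -0.0, 1.0, -0.0]
force: [-0.4, 0.4, -0.3]
gripper_width: 0.002
grip_force: 0.0
```

```bash
python3 v.py
```

```text
tall [614.6 -63.1 119.9] 55
tall [614.5 -62.9 120.2] 55
[-1.4  0.2  1. ] [509.9  69.2 128. ] 6.0167
```

Second click with the same profile, 23 mm down in total (back to 105.5).

Request:
arm_command(
  steps=[
    [[0, 0, 3, 0, 0, 0], [0, 0, 3, 0, 0, 0], [0, 0, 2, 0, 0, 0], [0, 0, 2, 0, 0, 0], [0, 0, 2, 0, 0, 0], [0, 0, 2, 0, 0, 0], [0, 0, 2, 0, 0, 0], [0, 0, 1, 0, 0, 0], [0, 0, 1, 0, 0, 0], [0, 0, 1, 0, 0, 0], [0, 0, 1, 0, 0, 0], [0, 0, 1, 0, 0, 0], [0, 0, 0.5, 0, 0, 0], [0, 0, 0.5, 0, 0, 0], [0, 0, 0, 0, 0, 0], [0, 0, 0.5, 0, 0, 0], [0, 0, 0, 0, 0, 0], [0, 0, 0, 0, 0, 0], [0, 0, 0, 0, 0, 0]],
  ],
)

```text
t: 7.6
tcp_pos: [510.1, 69.3, 105.7]
orientation: [-0.0, 0.0, 1.0, -0.0]
force: [-1.8, -0.1, 2.5]
gripper_width: -0.004
grip_force: 1.2
```

```bash
python3 v.py
```

```text
tall [580.  -49.8 120.9] 54
tall [584.9 -52.2 121.2] 54
[-2.9 -0.5  1. ] [510.1  69.3 105.8] 7.7
```

The tall vial is at the reading station. I'll release the lever and rise.

Request:
arm_command(
  steps=[
    [[0, 0, -3, 0, 0, 0], [0, 0, -4, 0, 0, 0], [0, 0, -4, 0, 0, 0], [0, 0, -4, 0, 0, 0], [0, 0, -4, 0, 0, 0], [0, 0, -4, 0, 0, 0], [0, 0, -8, 0, 0, 0], [0, 0, -12, 0, 0, 0], [0, 0, -12, 0, 0, 0], [0, 0, -8, 0, 0, 0], [0, 0, 0, 0, 0, 0], [0, 0, 0, 0, 0, 0], [0, 0, 0, 0, 0, 0]],
  ],
)

```text
t: 8.78
tcp_pos: [509.8, 69.3, 168.3]
orientation: [-0.0, -0.0, 1.0, -0.0]
force: [0.5, 0.6, -0.5]
gripper_width: -0.004
grip_force: 0.0
```

```bash
python3 v.py; python3 - <<'E'
from h import *
c=arm.read_camera("side");cv2.imwrite("pics/d.png",cv2.resize(c["image"][130:310,215:395],None,fx=3.3,fy=3.3,interpolation=cv2.INTER_CUBIC))
E
```

```text
tall [582.7 -51.6 120.1] 57
tall [583.  -51.3 120.4] 54
[-0.7 -0.6 -0.8] [509.6  69.2 168. ] 8.8833
```

View pics/d.png

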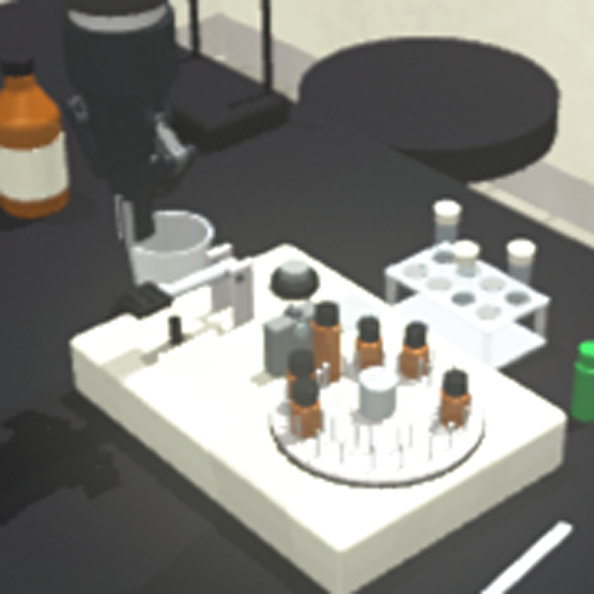

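The tall vial (crop (325,340)) stands beside the reading block, and the lever is up. I move on to the key.

Request:
arm_command(
  steps=[
    [[-10, 0, 0, 0, 0, 0], [-20, -1, 0, 0, 0, 0], [-28, -1, 0, 0, 0, 0], [-28, -1, 0, 0, 0, 0], [-28, -0.5, 0, 0, 0, 0], [-19, 0, 0, 0, 0, 0], [-10, 0, 0, 0, 0, 0], [0, 0, 0, 0, 0, 0], [0, 0, 10, 0, 0, 0], [0, 0, 15, 0, 0, 0], [0, 0, 15, 0, 0, 0], [0, 0, 15, 0, 0, 0], [0, 0, 10, 0, 0, 0], [0, 0, 5, 0, 0, 0], [0, 0, 3, 0, 0, 0], [0, 0, 0, 0, 0, 0], [0, 0, 0, 0, 0, 0], [0, 0, 0, 0, 0, 0]],
  ],
)

```text
t: 10.43
tcp_pos: [653.9, 65.8, 96.9]
orientation: [0.001, -0.0, 1.0, 0.0]
force: [0.9, 0.5, 0.0]
gripper_width: -0.003
grip_force: 0.0
```

Request:
arm_command(
  steps=[
    [[0, 0, 2, 0, 0, 0], [0, 0, 2, 0, 0, 0], [0, 0, 2, 0, 0, 0], [0, 0, 2, 0, 0, 0], [0, 0, 1, 0, 0, 0], [0, 0, 0, 0, 0, 0], [0, 0, 0, 0, 0, 0], [0, 0, 0, 0, 0, 0]],
  ],
)

```text
t: 11.1
tcp_pos: [653.3, 65.8, 87.2]
orientation: [0.0, 0.0, 1.0, 0.0]
force: [-0.6, 0.7, 2.4]
gripper_width: -0.001
grip_force: 1.3
```

Request:
arm_command(
  steps=[
    [[0, 0, 1, 0, 0, 0], [0, 0, 1, 0, 0, 0], [0, 0, 1, 0, 0, 0], [0, 0, 0, 0, 0, 0], [0, 0, 0, 0, 0, 0], [0, 0, 0, 0, 0, 0]],
  ],
)

```text
t: 11.6
tcp_pos: [653.3, 65.8, 84.0]
orientation: [0.0, -0.0, 1.0, 0.0]
force: [-0.8, 0.3, 3.5]
gripper_width: 0.003
grip_force: 2.2
```

Request:
arm_command(
  steps=[
    [[0, 0, 1, 0, 0, 0], [0, 0, 0.5, 0, 0, 0], [0, 0, 0, 0, 0, 0], [0, 0, 0, 0, 0, 0], [0, 0, 0, 0, 0, 0]],
  ],
)

```text
t: 12.02
tcp_pos: [653.3, 65.8, 83.2]
orientation: [0.0, -0.0, 1.0, 0.0]
force: [-2.0, -0.1, 8.2]
gripper_width: -0.002
grip_force: 3.7
```

Request:
arm_command(
  steps=[
    [[0, 0, 0.7, 0, 0, 0], [0, 0, 0, 0, 0, 0], [0, 0, 0, 0, 0, 0], [0, 0, 0, 0, 0, 0]],
  ],
)

```text
t: 12.35
tcp_pos: [653.4, 65.8, 83.1]
orientation: [0.0, -0.0, 1.0, 0.0]
force: [-4.4, 0.1, 10.6]
gripper_width: -0.001
grip_force: 5.0
```

The key is on its hard stop (tip at 66 mm). I'll release and clear it.

Request:
arm_command(
  steps=[
    [[0, 0, -3, 0, 0, 0], [0, 0, -5, 0, 0, 0], [0, 0, -8, 0, 0, 0], [0, 0, -15, 0, 0, 0], [0, 0, -20, 0, 0, 0], [0, 0, -25, 0, 0, 0], [0, 0, -20, 0, 0, 0], [0, 0, -10, 0, 0, 0], [0, 0, 0, 0, 0, 0], [0, 0, 0, 0, 0, 0], [0, 0, 0, 0, 0, 0], [0, 0, 0, 0, 0, 0], [0, 0, 0, 0, 0, 0]],
  ],
)

```text
t: 13.43
tcp_pos: [652.2, 65.8, 185.8]
orientation: [-0.002, 0.0, 1.0, -0.0]
force: [0.5, 0.3, -0.2]
gripper_width: -0.002
grip_force: 0.0
```

```bash
python3 v.py; python3 -c "
from h import *
print(arm.hand_in())"
```

```text
tall [582.8 -51.5 120.5] 56
tall [583.  -51.3 120.5] 53
[-0.6 -0.2 -1. ] [652.7  65.8 186.5] 13.5333
the job is handed in; nothing more can be done
None
```

I clicked the lever twice, which brought the tall vial to the reading head, then pressed the read key to its stop and released it; the job is handed in at about 13.5 s, but no verdict came back.

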